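# Turn the label-scraper bar round in its bench holder

### The arm

A 7-joint arm with a two-finger parallel gripper is mounted at the origin on the work surface. World frame = base frame: x ahead of the robot, y to its left, z up, the work surface at z = 0. Lengths are in mm, angles in rad, forces in N, time in s.
With the tool pointing down it reaches from about 350 to 900 mm from the base axis. Payload 7.2 kg.
Tool frame: the origin (TCP) lies between the finger pads; the fingertips stand 8 mm ahead of it and the grasp point (between the pads) lies 11 mm behind it (manip.tips_ahead is the distance from the TCP to the fingertips, in mm); z points along the fingers, x is the direction in which the jaws open and shut, and the axes are right-handed (so a half turn about z gives the same grasp; the last joint's range is limited). The gripper opens to 85 mm and grips with 20 to 120 N. Pads are 22 mm wide; open, the fingers measure 114 mm over their backs; the gripper's body (76 mm by 85 mm) begins 54 mm behind the grasp point. The pads swing forward as they close: fully open they stand 13 mm farther back than shut.
Start: joints at [-1.376, 0.411, -0.013, 1.596, 0.006, 1.134, -0.082], TCP at [162.375, 603.542, 239.297] pointing down, gripper open.
Joint ranges: [-2.95, 2.95], [-0.29, 1.99], [-1.47, 1.44], [0.14, 2.54], [-1.03, 4.17], [0.13, 1.85], [-2.86, 2.86]. Speed limits (rad/s): [2.39, 2.39, 3.01, 3.01, 3.14, 3.14, 3.14].

### API

Orientations are given as a unit quaternion [w, x, y, z].
In Python, from workcell import manip gives the robot as it stands. The module is installed in compiled form; this text tells all that it offers.
- The arm moves only by the tool carry_out, never from a script. Its argument "increments" is a list of rows, each an object with "hand": the closure, from 0 (fully open) to 1 (shut); "linear": the shift along the tool's x, y, z in m, a list of three; "yaw": the turn about the tool's z in degrees. In form: [{"hand": hand, "linear": [x, y, z], "yaw": yaw}, ...]. A call has 1 to 10 rows; each row shifts and turns the pose as measured when the row begins, along the tool's axes as they then stand; what a row does not reach is not made up. A row lasts 1/8 s, in which the tool goes at most 62.5 mm and 10.7 degrees, less where a joint would pass 70% of its speed; a pose out of reach is approached as far as the arm can. A call is refused whole if a number of a shift passes 0.0625 or a number of a turn 10.7, either way. A call with a gripper value outside its range is refused whole. The fingers move at their own pace and stop on an object; "squeeze" is the grip in N (left out, the last holds). Time passes only in rows, so rows that do not move let the fingers close. It gives the time, the measured TCP pose, the force and the opening at its end, in the units of the state.
- manip.get_state(): the state, without advancing time (a new reading comes with each control period).
- manip.read_camera(name): name is "scene" or "top" or "wrist"; returns a dict with "color" (400x640x3 uint8, blue, green, red), "fov_y" (degrees; the focal length in pixels is half the picture's height over the tangent of half this angle, whatever the lens; pixels are square), "cx", "cy" (the principal point, pixels), "view" (4x4, takes a point from world to camera coordinates). Camera axes: x right, y down, z forward; pixel columns grow to the right and rows downward; lengths in mm; the calibration is good to about 2 mm. A picture is of the moment at which its call begins. There is no depth.
- manip.job_done(): hands the job in, once; it reports no verdict.
The state is a dict: "t": time; "joint_pos": joint angles; "joint_velocities": joint speeds; "joint_torque": joint torques, N m; "tool_pos": TCP position; "ee_rot": TCP orientation; "wrist_force": force on the tool from outside, world axes, zero at the start; "ft_torque": the same for the moment, N m; "grip_width": finger opening in mm.
Only numpy, scipy, OpenCV 4.12 (cv2) and the standard library are available. Lean on these libraries where they do the work, as an engineer would, in place of code of your own. Each camera call takes 0.05 s, during which the arm holds its last target.

### The job

The label scraper on the packing table is sticking its worn, dark end out of the holder. Turn the scraper bar end for end so that the unused green end sticks out and the worn end is back under the keeper bridge, lying flat and pushed fully home. Leave the tape roll, the knife and the small carton where they are.

Things in the scene. Friction and masses are not known exactly. Their poses are not given: they have to be found in the camera images.
- holder: Grey bench holder fixed to the table, 165 x 110 mm. Origin on the table below the home position of the bar's pin; +x is the way out (mouth), z up. Flat deck 30 mm high, x -90 to +75 mm, y -55 to +55 mm, with a groove along its middle (see pivot_home) and a keeper at the rear (see keeper_mouth); nothing else stands above the deck.
- scraper_bar: Loose double-ended bar 190 x 34 x 18 mm, 0.2 to 0.42 kg, flat on the deck (top 48 mm above table). Origin: centre of its underside; +x to the unused end, z up. Aluminium middle. A pin under its centre stands in the groove: the bar slides along it and swings about it (1 to 3 N friction); the pin may slide as it swings. Start: worn end out, other end under the keeper, pin 1 to 12 mm short of home.
- grip_top (a point): Centre of the top of the black round grip fixed on the middle of the bar: 30 mm diameter, standing 24 mm above the bar, so 72 mm above the table. It lies right over the pin.
- unused_tip (a point): Middle of the bright steel edge of the unused end (green shoe 37 mm long), 95 mm from the bar's centre along its +x, 9 mm above its underside.
- worn_tip (a point): Middle of the dark edge of the worn end (dark grey shoe 37 mm long with rust marks), 95 mm from the bar's centre along its -x, 9 mm above its underside.
- pivot_home (a point): Where the bar's origin lies when fully home, 30 mm above the table; axes as the holder's. Groove: 16 mm wide and deep, closed at both ends; the bar's pin (13 mm diameter, 11 mm long) slides in it from here, against its rear end, to 55 mm forward (+x), against its front end. The bar's corners sweep 97 mm about the pin, so it swings clear of the keeper once the pin is 50 mm or more forward.
- keeper_mouth (a point): Centre of the keeper's front opening, 60 mm behind pivot_home, 39 mm above the table; axes as the holder's. Dark steel keeper, 25 mm long, 61 mm wide, open front and back: cheeks 37 mm apart, bridge underside 52 mm, top 59 mm above the table. Lead-in flares, 48 mm high, reach 13 mm forward and widen to about 56 mm. The bar cannot be lifted while an end is under the bridge.
- tape_roll: Bystander: amber roll of packing tape lying flat, 96 mm outside diameter, 48 mm high. Origin at the centre of its underside.
- knife: Bystander: orange-handled utility knife lying flat, about 160 mm long along x, 24 mm wide, 20 mm high. Origin on the table near its middle.
- carton: Bystander: small closed cardboard box, 110 x 80 mm, 55 mm high. Origin at the centre of its underside.
Not all that is in view belongs to the job. There is more than one size of the scraper_bar; the one meant has the size given above.

How it is judged:
By the outcome, as a careful person would: the job done as asked, in the order asked, and still so for the second after the job is handed in, with the robot touching nothing.
It also fails if it takes over 51 s, if anything falls off the work surface, if the arm or the gripper's body presses on something with over 40 N, if the wrist force passes 120 N, or if a joint passes its speed limit or range.

## Working session

There is one attempt and no reset: what is moved stays moved. The work goes in short steps, Python scripts to look and compute and a tool call to move; the robot and the scene stay as the last step left them, time stands still between calls to the robot, and variables do not carry over. Pictures are saved under pics/ and viewed, and the job is handed in when it is done.

Besides the shell and the picture viewer there is one more tool, called after "Call:" as name(argument=value, ...) on one line, values as JSON. carry_out: Moves the arm, as the interface text tells. Its arguments: {"type":"object","properties":{"increments":{"type":"array","items":{"type":"object","properties":{"hand":{"type":"number"},"linear":{"type":"array","items":{"type":"number"}},"yaw":{"type":"number"}}}},"squeeze":{"type":"number"}},"required":["increments"]}

```bash
mkdir -p pics
cat > h.py <<'E'
import numpy as np, cv2
from workcell import manip
def cam(n,save=None):
    c=manip.read_camera(n)
    if save: cv2.imwrite('pics/'+save,c['color'])
    return c
def K(c):
    f=200/np.tan(np.radians(c['fov_y'])/2); return f,c['cx'],c['cy']
def ray(c,u,v,z):
    f,cx,cy=K(c); V=np.array(c['view']); R=V[:3,:3]; t=V[:3,3]
    o=-R.T@t; d=R.T@np.array([(u-cx)/f,(v-cy)/f,1]); return o+d*(z-o[2])/d[2]
def proj(c,p):
    f,cx,cy=K(c); V=np.array(c['view']); q=V[:3,:3]@np.array(p)+V[:3,3]; return np.array([cx+f*q[0]/q[2],cy+f*q[1]/q[2]])
E
python3 - <<'E'
from h import *
for n in ['scene','top','wrist']:
    c=cam(n,n+'0.png'); print(n,c['fov_y'],c['cx'],c['cy'],np.round(np.array(c['view']),3).tolist())
s=manip.get_state(); print(s)
print(manip.tips_ahead)
E
```

```text
scene 48.466231358818604 319.80692230685827 192.38155366308533 [[0.321, 0.947, 0.013, -34.557], [0.675, -0.219, -0.705, -390.883], [-0.665, 0.235, -0.709, 1713.574], [0.0, 0.0, 0.0, 1.0]]
top 42.741454388534535 320.9358006496666 201.71399815306393 [[0.02, -1.0, -0.001, -203.27], [-0.993, -0.02, -0.117, 585.627], [0.116, 0.003, -0.993, 1235.626], [0.0, 0.0, 0.0, 1.0]]
wrist 64.95349397997948 323.2320048929732 199.21510725871937 [[0.26, 0.966, -0.002, -624.867], [0.933, -0.251, 0.258, -33.28], [0.249, -0.069, -0.966, 378.701], [0.0, 0.0, 0.0, 1.0]]
{'t': 0.15, 'joint_pos': array([-1.37617949,  0.41172232, -0.01272199,  1.59681198,  0.00559086,
        1.1343034 , -0.08219252]), 'joint_velocities': array([-0.00022917, -0.00034982, -0.00252582, -0.00332898, -0.00075756,
        0.001177  ,  0.0001183 ]), 'joint_torque': array([ 1.58860661e-03, -6.01033115e+01,  6.82817269e-01, -2.99644625e+01,
        1.39073271e-02,  7.82300311e-03, -4.02039814e-05]), 'tool_pos': array([162.30580346, 603.19198412, 238.65865162]), 'ee_rot': array([ 3.95902757e-04,  7.93651771e-01,  6.08372008e-01, -4.57223916e-04]), 'wrist_force': array([-0.24053232,  0.821152  , -0.64970458]), 'ft_torque': array([ 0.04749598, -0.01003572,  0.02713715]), 'grip_width': 85.41758315985116}
8.0
```

View pics/scene0.png

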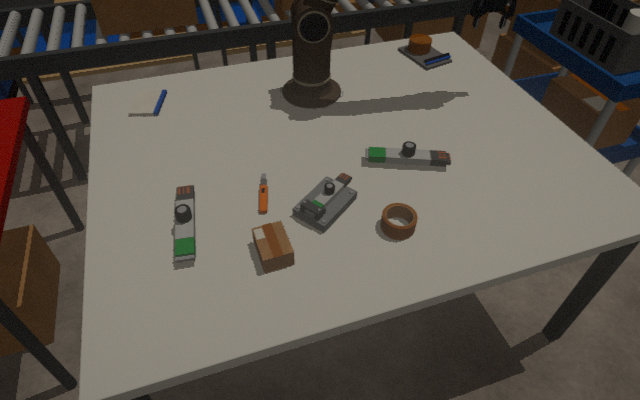

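View pics/top0.png

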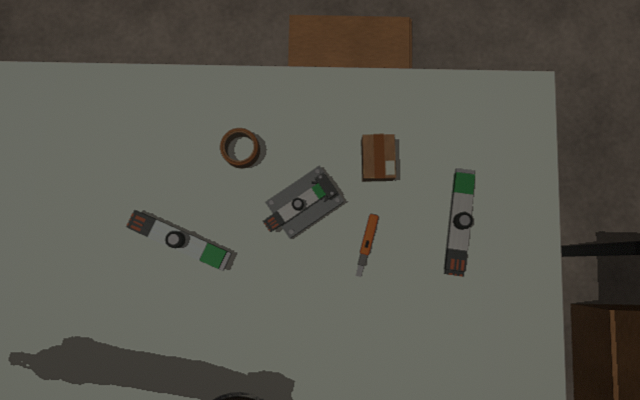

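View pics/wrist0.png

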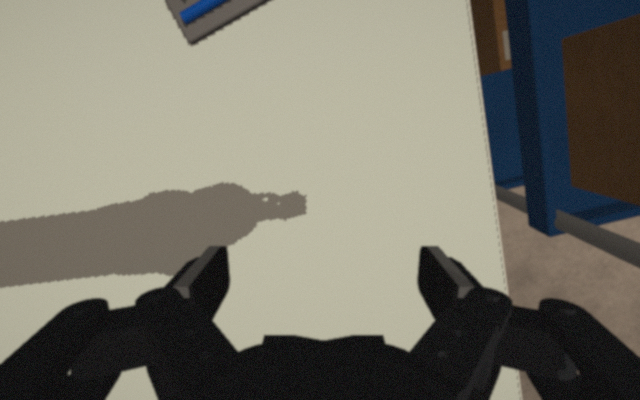

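Run:
```python
from h import *
t=cv2.imread('pics/top0.png'); s=cv2.imread('pics/scene0.png')
a=cv2.resize(t[155:250,250:360],None,fx=7,fy=6.3*7/6.3*0+7 if 0 else 6,interpolation=cv2.INTER_CUBIC) if 0 else cv2.resize(t[160:245,255:355],None,fx=7,fy=7,interpolation=cv2.INTER_CUBIC)
a=np.clip(a.astype(float)*1.5,0,255).astype(np.uint8)
cv2.imwrite('pics/topc.png',a)
a=cv2.resize(s[165:235,285:365],None,fx=8,fy=8,interpolation=cv2.INTER_CUBIC)
cv2.imwrite('pics/scc.png',a)
```

```text
(no output)
```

View pics/topc.png

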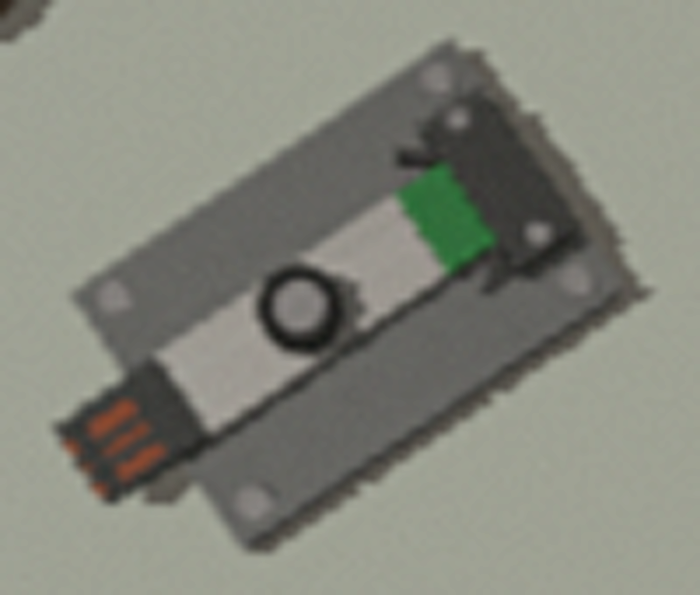

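View pics/scc.png

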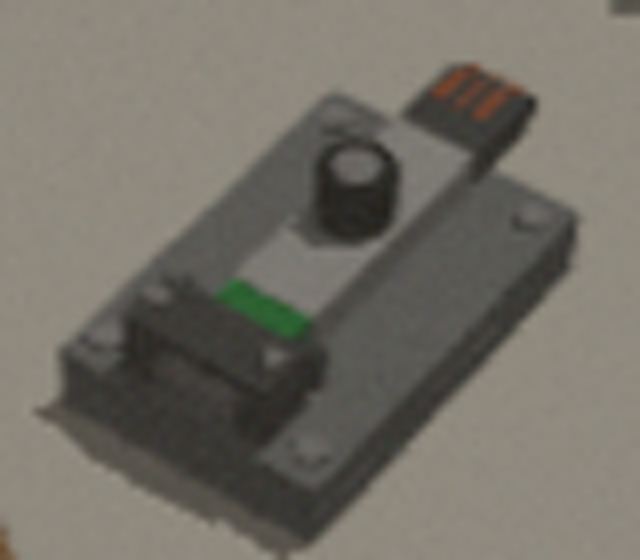

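Run:
```python
from h import *
c=cam('top'); s=cam('scene')
T=lambda u,v,z: ray(c,255+(u+.5)/7-.5,160+(v+.5)/7-.5,z)[:2]
S=lambda u,v,z: ray(s,285+(u+.5)/8-.5,165+(v+.5)/8-.5,z)[:2]
for n,f,p in [('top',T,dict(FA=(113,297),FB=(252,503),RA=(437,77),RB=(577,280),KA=(458,120),KB=(538,234),grip=(302,305),w1=(58,428),w2=(112,500),cFA=(75,297),cRA=(455,40),cRB=(640,292),g1=(405,195),g2=(450,270),bs1=(150,358),bs2=(208,435))),
 ('scene',S,dict(FA=(530,213),FB=(343,112),RA=(308,447),RB=(103,333),KA=(275,355),KB=(155,293),grip=(357,158)))]:
    P={}
    for k,(u,v) in p.items():
        z=72 if k=='grip' else 59 if k[0]=='K' else 48 if k[0] in 'wgb' else 31
        P[k]=f(u,v,z); print(n,k,np.round(P[k],1))
    d=(P['FA']+P['FB']-P['RA']-P['RB']);a=np.degrees(np.arctan2(d[1],d[0]))
    e=P['FA']-P['FB']; e2=P['RA']-P['RB']
    print('axis',a,[np.degrees(np.arctan2(x[1],x[0]))for x in(e,e2)],'len',np.linalg.norm(d)/2,np.linalg.norm(e))
    x=d/np.linalg.norm(d); cen=(P['FA']+P['FB']+P['RA']+P['RB'])/4; home=cen+7.5*x
    kc=(P['KA']+P['KB'])/2
    print('home',home,'home from keeper',kc+72.5*x, 'keeper rel',(kc-home)@x); r=P['grip']-home; print('grip rel',r@x,r@np.array([-x[1],x[0]]))
    if n=='top':
        b=(P['w1']+P['w2'])/2; m=P['grip']; print('bar dir',np.degrees(np.arctan2(*(b-m)[::-1])),np.linalg.norm(b-m),np.linalg.norm(P['w1']-P['w2']))
    # wait
```

```text
top FA [586.7 -66.6]
top FB [ 514.4 -118. ]
top RA [ 668.4 -180.2]
top RB [ 596.1 -231.5]
top KA [ 648.2 -188.2]
top KB [ 608.5 -216.9]
top grip [ 580.5 -135.9]
top w1 [538.3 -50.5]
top w2 [513.5 -70.2]
top cFA [586.5 -53.1]
top cRA [ 681.9 -186.4]
top cRB [ 592.2 -254. ]
top g1 [ 623. -170.]
top g2 [ 596.7 -186.4]
top bs1 [563.5 -81.9]
top bs2 [ 536.9 -103. ]
axis 125.70941832460177 [np.float64(35.41694806295909), np.float64(35.38787585122036)] len 139.8830049176246 88.71105792059254
home [ 587.0176683  -142.98660672] home from keeper [ 586.06706521 -143.66745055] keeper rel -72.49799376525138
grip rel 9.560083144624548 1.1182929247813118
bar dir 125.87395703788006 93.19505049978729 31.635333849064317
scene FA [584.8 -67.4]
scene FB [ 513.7 -114.1]
scene RA [ 666.1 -180.4]
scene RB [ 593.8 -231.3]
scene KA [ 646.7 -186.1]
scene KB [ 606.6 -215.9]
scene grip [ 577.9 -132.6]
axis 125.03232006082166 [np.float64(33.34069517735591), np.float64(35.17562375965893)] len 140.63542145876497 85.0621826067824
home [ 585.27943229 -142.16663118] home from keeper [ 585.07213898 -141.63888948] keeper rel -71.94887580391507
grip rel 12.016393014274104 0.5473006023292378
```

Call:
carry_out(increments=[{"hand": 0.3, "linear": [-0.043, 0.043, 0], "yaw": 0}, {"hand": 0.3, "linear": [-0.043, 0.043, 0], "yaw": 0}, {"hand": 0.3, "linear": [-0.043, 0.043, 0], "yaw": 0}, {"hand": 0.3, "linear": [-0.043, 0.043, 0], "yaw": 0}, {"hand": 0.3, "linear": [-0.043, 0.043, 0], "yaw": 0}, {"hand": 0.3, "linear": [-0.043, 0.043, 0], "yaw": 0}, {"hand": 0.3, "linear": [-0.043, 0.043, 0], "yaw": 0}, {"hand": 0.3, "linear": [-0.043, 0.043, 0], "yaw": 0}, {"hand": 0.3, "linear": [-0.043, 0.043, 0], "yaw": 0}, {"hand": 0.3, "linear": [-0.043, 0.043, 0], "yaw": 0}], squeeze=60)

```text
t: 1.5
tool_pos: [472.5, 66.7, 238.6]
ee_rot: [-0.001, 0.791, 0.612, 0.002]
wrist_force: [1.9, 1.1, 0.2]
grip_width: 59.5
```

```bash
cat >> h.py <<'E'
HOME=np.array([586.2,-142.8]); AX=125.5
def tr(target=None):
    from scipy.spatial.transform import Rotation as Ro
    s=manip.get_state(); w,x,y,z=s['ee_rot']; R=Ro.from_quat([x,y,z,w]).as_matrix()
    p=s['tool_pos']; print('t',round(s['t'],2),'p',np.round(p,1),'xang',round(np.degrees(np.arctan2(R[1,0],R[0,0])),1),'tilt',np.round(R[:2,2],3),'F',np.round(s['wrist_force'],1),'M',np.round(s['ft_torque'],2),'w',round(s['grip_width'],1),'j',np.round(s['joint_pos'],2))
    a=np.radians(AX);h=np.array([np.cos(a),np.sin(a)]); r=p[:2]-HOME; print('holder x,y',np.round([r@h,r@[-h[1],h[0]]],1),'holderF',np.round([s['wrist_force'][:2]@h,s['wrist_force'][:2]@[-h[1],h[0]]],1))
    if target is not None: print('shift tool',np.round(R.T@(np.array(target)-p),1))
    return s,R
E
python3 -c "
from h import *
tr([580.5,-135,150])"
```

```text
t 1.5 p [472.5  66.7 238.6] xang 75.5 tilt [0.003 0.004] F [1.9 1.1 0.2] M [-0.   -0.06 -0.01] w 59.5 j [-0.58  0.15  0.39  1.97 -0.07  1.03  1.15]
holder x,y [236.6 -29.1] holderF [-0.2 -2.2]
shift tool [-168.6  155.    88.1]
```

Call:
carry_out(increments=[{"hand": 0.3, "linear": [-0.042, 0.039, 0.01], "yaw": 0}, {"hand": 0.3, "linear": [-0.042, 0.039, 0.01], "yaw": 0}, {"hand": 0.3, "linear": [-0.042, 0.039, 0.02], "yaw": 0}, {"hand": 0.3, "linear": [-0.042, 0.039, 0.02], "yaw": 0}, {"hand": 0.3, "linear": [0, 0, 0], "yaw": 10}, {"hand": 0.3, "linear": [0, 0, 0], "yaw": 10}, {"hand": 0.3, "linear": [0, 0, 0], "yaw": 10}, {"hand": 0.3, "linear": [0, 0, 0], "yaw": 10}, {"hand": 0.3, "linear": [0, 0, 0], "yaw": 0}])

```text
t: 2.62
tool_pos: [585.6, -148.8, 175.6]
ee_rot: [-0.0, 0.956, 0.292, 0.002]
wrist_force: [0.7, -0.2, 0.2]
grip_width: 59.9
```

```bash
python3 -c "
from h import *
tr([580.5,-135,100])
c=cam('wrist','w1.png'); print(proj(c,[580,-135,72]))"
```

```text
t 2.62 p [ 585.6 -148.8  175.6] xang 33.9 tilt [0.004 0.002] F [ 0.7 -0.2  0.2] M [ 0.03  0.05 -0.03] w 59.9 j [-0.3   0.49  0.65  1.76 -0.35  1.01  1.08]
holder x,y [-4.5  3.9] holderF [-0.6 -0.4]
shift tool [  3.1 -14.4  75.6]
[325.96323375 183.46308618]
```

View pics/w1.png

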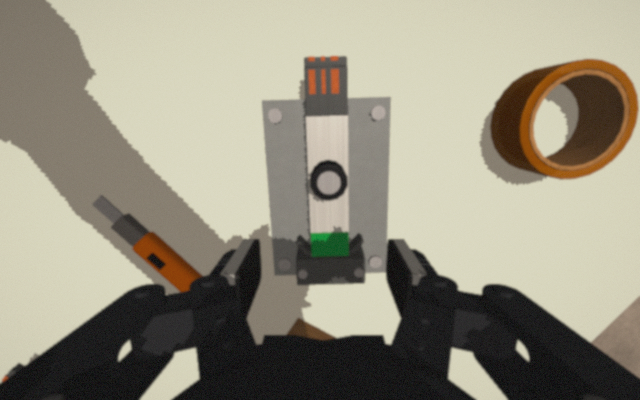

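```bash
python3 -c "
from h import *
c=cam('wrist'); 
for p in [(275,116),(378,113),(284,265),(376,262)]: print(ray(c,*p,31))
g=ray(c,329,180.5,72); print(g); tr([g[0],g[1],59])
P=[ray(c,*p,31)[:2] for p in [(275,116),(378,113),(284,265),(376,262)]]
d=P[0]+P[1]-P[2]-P[3]; a=np.arctan2(d[1],d[0]); print(np.degrees(a), sum(P)/4+7.5*np.array([np.cos(a),np.sin(a)]))
"
```

```text
[ 515.83417582 -117.47316389   31.        ]
[587.70219692 -65.88852546  31.        ]
[ 597.0989851  -231.99055286   31.        ]
[ 669.65793252 -179.32690453   31.        ]
[ 580.62650528 -131.71837901   72.        ]
t 2.73 p [ 585.7 -148.8  175.7] xang 34.1 tilt [0.005 0.002] F [0.5 0.7 0.7] M [ 0.04 -0.02  0.03] w 59.8 j [-0.3   0.49  0.65  1.76 -0.35  1.01  1.08]
holder x,y [-4.6  3.9] holderF [ 0.3 -0.8]
shift tool [  4.8 -17.1 116.8]
125.60336388618754 [ 588.20704229 -142.57178732]
```

Call:
carry_out(increments=[{"hand": 0.3, "linear": [0.004, -0.016, 0.03], "yaw": -1.5}, {"hand": 0.3, "linear": [0, 0, 0.04], "yaw": 0}, {"hand": 0.3, "linear": [0, 0, 0.025], "yaw": 0}, {"hand": 0.3, "linear": [0, 0, 0], "yaw": 0}])

```text
t: 3.22
tool_pos: [581.6, -132.1, 79.6]
ee_rot: [-0.0, 0.95, 0.313, 0.004]
wrist_force: [0.1, -0.2, -0.2]
grip_width: 59.7
```

```bash
python3 -c "
from h import *
tr([580.3,-133.5,60])
c=cam('wrist','w2.png')"
```

```text
t 3.23 p [ 581.6 -132.1   79.6] xang 36.5 tilt [0.008 0.003] F [ 0.1 -0.2 -0.2] M [-0.05  0.04  0.  ] w 59.7 j [-0.26  0.6   0.57  1.85 -0.43  0.81  1.17]
holder x,y [11.3 -2.5] holderF [-0.2 -0. ]
shift tool [-2.   0.3 19.6]
```

View pics/w2.png

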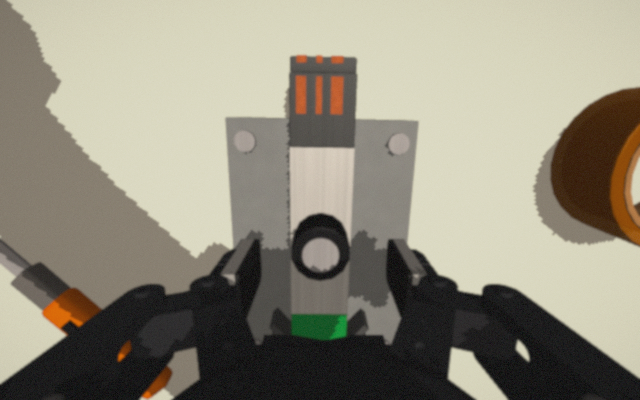

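Call:
carry_out(increments=[{"hand": 0.3, "linear": [-0.001, 0, 0.019], "yaw": 0.5}, {"hand": 0.3, "linear": [0, 0, 0], "yaw": 0}, {"hand": 0.6, "linear": [0, 0, 0], "yaw": 0}, {"hand": 1, "linear": [0, 0, 0], "yaw": 0}, {"hand": 1, "linear": [0, 0, 0], "yaw": 0}, {"hand": 1, "linear": [0, 0, 0], "yaw": 0}])

```text
t: 4.03
tool_pos: [583.0, -134.0, 64.0]
ee_rot: [0.001, 0.951, 0.309, 0.007]
wrist_force: [0.8, 0.5, -2.4]
grip_width: 27.3
```

```bash
python3 -c "
from h import *
tr([580.3,-133.5,60])
c=cam('wrist','w3.png')"
```

```text
t 4.03 p [ 583. -134.   64.] xang 36.0 tilt [0.014 0.003] F [ 0.8  0.5 -2.4] M [-0.09  0.07 -0.03] w 27.3 j [-0.25  0.62  0.55  1.86 -0.45  0.78  1.18]
holder x,y [ 9.  -2.5] holderF [-0.1 -0.9]
shift tool [-1.9 -2.   4. ]
```

View pics/w3.png

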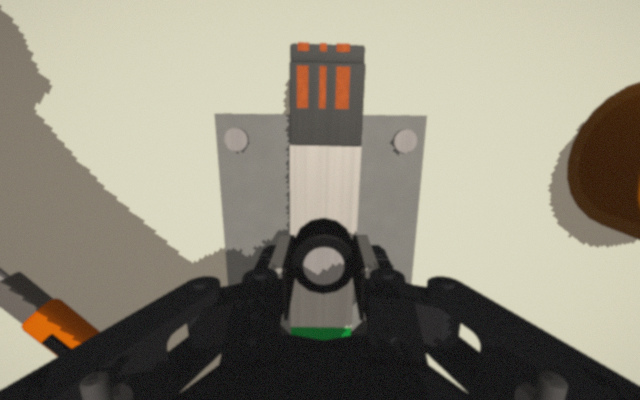

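Call:
carry_out(increments=[{"hand": 1, "linear": [0, -0.008, 0.002], "yaw": 0}, {"hand": 1, "linear": [0, -0.008, 0.001], "yaw": 0}, {"hand": 1, "linear": [0, 0, 0], "yaw": 0}])

```text
t: 4.45
tool_pos: [577.5, -126.3, 64.0]
ee_rot: [0.006, 0.951, 0.308, 0.011]
wrist_force: [-1.0, 0.1, -1.3]
grip_width: 27.7
```

```bash
python3 -c "
from h import *
tr([580.3,-133.5,60])
c=cam('wrist','w4.png');c=cam('top','t4.png');c=cam('scene','s4.png')"
```

```text
t 4.45 p [ 577.5 -126.3   64. ] xang 35.9 tilt [ 0.024 -0.005] F [-1.   0.1 -1.3] M [ 0.08  0.32 -0.06] w 27.7 j [-0.27  0.6   0.56  1.89 -0.45  0.75  1.16]
holder x,y [18.5 -2.5] holderF [0.7 0.7]
shift tool [-2.   7.4  4.1]
```

View pics/w4.png

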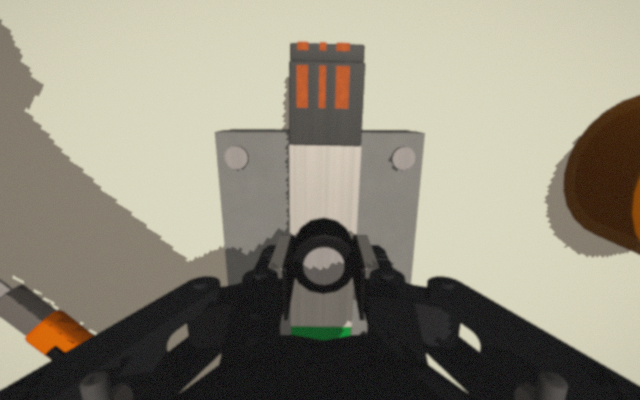

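View pics/s4.png

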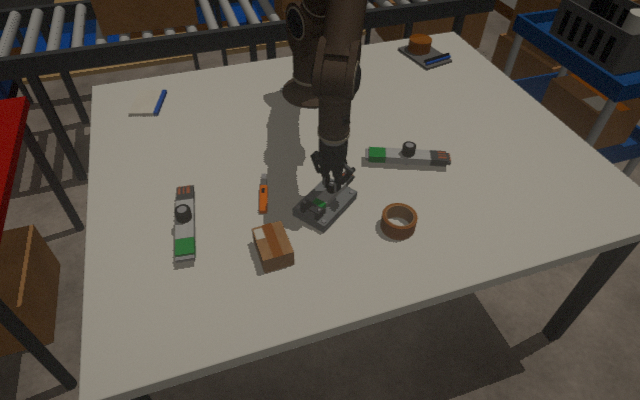

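Call:
carry_out(increments=[{"hand": 1, "linear": [0, -0.012, 0], "yaw": 0}, {"hand": 1, "linear": [0, -0.012, 0], "yaw": 0}, {"hand": 1, "linear": [0, -0.01, 0], "yaw": 0}, {"hand": 1, "linear": [0, 0, 0], "yaw": 0}])

```text
t: 5.1
tool_pos: [558.1, -99.0, 64.2]
ee_rot: [0.008, 0.951, 0.307, 0.012]
wrist_force: [0.5, -1.4, -1.7]
grip_width: 27.5
```

```bash
python3 -c "
from h import *
tr()"
```

```text
t 5.1 p [558.1 -99.   64.2] xang 35.8 tilt [ 0.028 -0.008] F [ 0.5 -1.4 -1.7] M [-0.33  0.16 -0.05] w 27.5 j [-0.33  0.57  0.56  1.95 -0.45  0.72  1.12]
holder x,y [51.9 -2.5] holderF [-1.5  0.4]
```

```bash
python3 -c "
from h import *
c=cam('wrist','w5.png')"
```

```text
(no output)
```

View pics/w5.png

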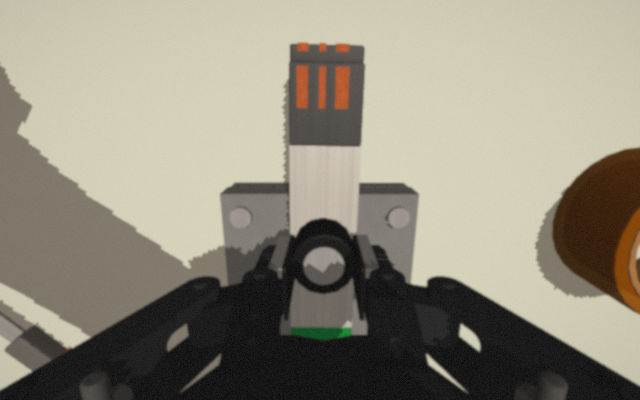

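```bash
python3 -c "
from h import *
s,R=tr()
c=cam('wrist')
g=ray(c,323,265,72); print(g)
B=[ray(c,240,218,31)[:2],ray(c,399,218,31)[:2]];m=(B[0]+B[1])/2; print(B)
e=ray(c,327,44,48)
a=np.radians(125.5);h=np.array([np.cos(a),np.sin(a)])
print('knob past home',(g[:2]-m)@h+ (140/2+7.5-15)*0+62.4, (e[:2]-m)@h-95+62.4, 'old',)
"
```

```text
t 5.15 p [558.2 -99.2  64.2] xang 35.8 tilt [ 0.028 -0.008] F [-2.  -0.9  1.3] M [-0.23  0.21 -0.09] w 27.4 j [-0.33  0.57  0.56  1.95 -0.45  0.72  1.12]
holder x,y [51.8 -2.5] holderF [0.4 2.2]
[557.26532653 -97.58176693  72.        ]
[array([ 515.69825334, -118.03174023]), array([588.4707965 , -66.30266476])]
knob past home 54.98341226139863 53.38438259612186 old
```

Call:
carry_out(increments=[{"hand": 1, "linear": [-0.0003, 0, 0], "yaw": 6}, {"hand": 1, "linear": [-0.0003, 0, 0], "yaw": 10}, {"hand": 1, "linear": [-0.0003, 0, 0], "yaw": 10}, {"hand": 1, "linear": [-0.0003, 0, 0], "yaw": 10}, {"hand": 1, "linear": [0, 0, 0], "yaw": 0}])

```text
t: 5.82
tool_pos: [555.5, -101.4, 63.9]
ee_rot: [0.004, 1.0, -0.012, 0.012]
wrist_force: [-0.4, -1.2, 2.8]
grip_width: 27.4
```

```bash
python3 -c "
from h import *
tr()
cam('wrist','w6.png');cam('top','t6.png')"
```

```text
t 5.83 p [ 555.5 -101.4   63.9] xang -1.4 tilt [ 0.024 -0.008] F [-0.4 -1.2  2.8] M [-0.21  0.24 -0.03] w 27.4 j [-0.45  0.62  0.74  1.96 -0.6   0.76  0.61]
holder x,y [51.6  0.9] holderF [-0.8  1.1]
```

View pics/w6.png

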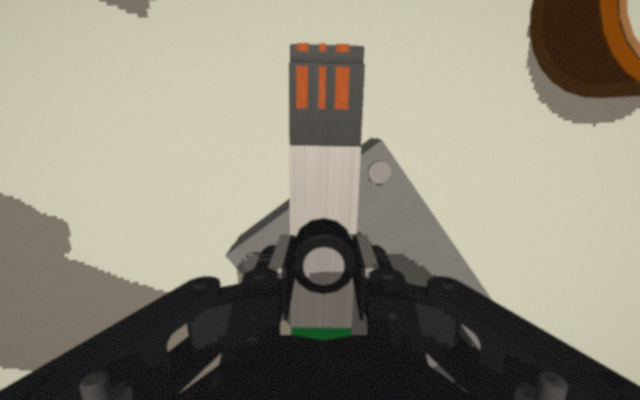

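View pics/t6.png

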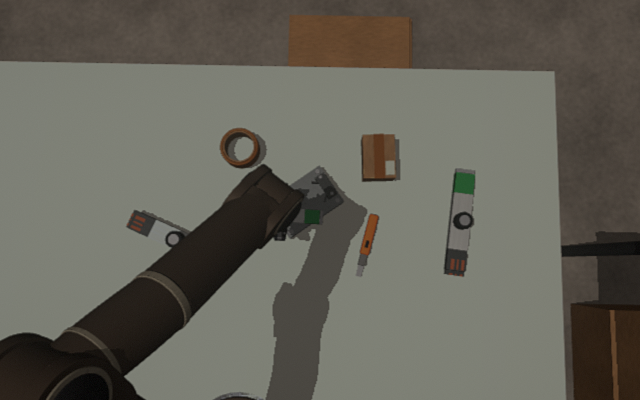

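```bash
python3 -c "
from h import *
c=cam('top')
for p in [(240,148)]:
  q=ray(c,*p,48); print(q, np.linalg.norm(q[:2]-[555.5,-100]))
q=ray(c,380,157,55); print('carton',q)
"
```

```text
[718.47031259  12.33030999  48.        ] 197.93287076082504
carton [ 701.0942767  -335.26834351   55.        ]
```

Call:
carry_out(increments=[{"hand": 1, "linear": [-0.0003, 0, 0], "yaw": 10}, {"hand": 1, "linear": [-0.0003, 0, 0], "yaw": 10}, {"hand": 1, "linear": [-0.0003, 0, 0], "yaw": 10}, {"hand": 1, "linear": [0, 0, 0], "yaw": 0}])

```text
t: 6.48
tool_pos: [555.1, -100.9, 63.9]
ee_rot: [-0.001, 0.962, -0.274, 0.013]
wrist_force: [-1.7, -1.7, 5.3]
grip_width: 27.3
```

```bash
python3 -c "
from h import *
tr()
cam('wrist','w7.png')"
```

```text
t 6.47 p [ 555.1 -100.9   63.9] xang -31.8 tilt [ 0.025 -0.006] F [-1.7 -1.7  5.3] M [-0.24  0.42 -0.09] w 27.3 j [-0.53  0.67  0.87  1.97 -0.72  0.81  0.19]
holder x,y [52.2  1. ] holderF [-0.4  2.4]
```

View pics/w7.png

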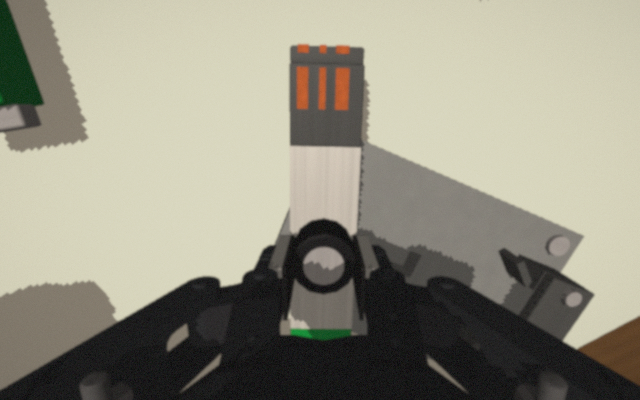

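Call:
carry_out(increments=[{"hand": 1, "linear": [-0.0003, 0, 0], "yaw": 10}, {"hand": 1, "linear": [-0.0003, 0, 0], "yaw": 10}, {"hand": 1, "linear": [-0.0003, 0, 0], "yaw": 10}, {"hand": 1, "linear": [-0.0003, 0, 0], "yaw": 10}, {"hand": 1, "linear": [0, 0, 0], "yaw": 0}])

```text
t: 7.15
tool_pos: [554.9, -100.3, 63.8]
ee_rot: [-0.006, 0.809, -0.588, 0.012]
wrist_force: [-0.8, 0.1, 5.2]
grip_width: 27.6
```

```bash
python3 -c "
from h import *
tr()"
```

```text
t 7.15 p [ 554.9 -100.3   63.8] xang -72.0 tilt [ 0.026 -0.005] F [-0.8  0.1  5.2] M [-0.08  0.39 -0.13] w 27.6 j [-0.62  0.77  1.04  1.97 -0.87  0.9  -0.37]
holder x,y [52.8  0.8] holderF [0.5 0.6]
```

Call:
carry_out(increments=[{"hand": 0.3, "linear": [0, 0, 0], "yaw": 0}, {"hand": 0.3, "linear": [0, 0, 0], "yaw": 0}, {"hand": 0.3, "linear": [0, 0, 0], "yaw": 0}])

```text
t: 7.52
tool_pos: [554.6, -98.9, 62.9]
ee_rot: [-0.006, 0.811, -0.585, 0.011]
wrist_force: [0.2, 0.4, 1.2]
grip_width: 59.4
```

```bash
python3 -c "
from h import *
tr()
cam('wrist','w8.png')"
```

```text
t 7.53 p [554.6 -98.9  62.9] xang -71.6 tilt [ 0.025 -0.003] F [0.2 0.4 1.2] M [ 0.03 -0.02 -0.02] w 59.4 j [-0.62  0.76  1.04  1.97 -0.87  0.9  -0.37]
holder x,y [54.1  0.3] holderF [ 0.2 -0.4]
```

View pics/w8.png

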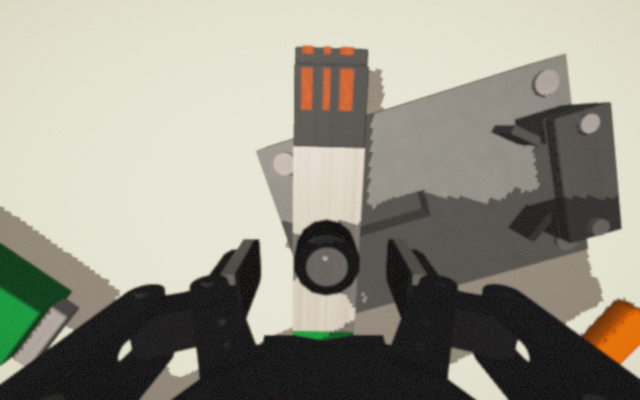

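Call:
carry_out(increments=[{"hand": 0.3, "linear": [0, 0, 0], "yaw": -10}, {"hand": 0.3, "linear": [0, 0, 0], "yaw": -10}, {"hand": 0.3, "linear": [0, 0, 0], "yaw": -10}, {"hand": 0.3, "linear": [0, 0, 0], "yaw": -10}, {"hand": 0.3, "linear": [0, 0, 0], "yaw": -10}, {"hand": 0.3, "linear": [0, 0, 0], "yaw": -10}, {"hand": 0.3, "linear": [0, 0, 0], "yaw": -10}, {"hand": 0.3, "linear": [0, 0, 0], "yaw": 0}])

```text
t: 8.57
tool_pos: [554.2, -98.4, 62.7]
ee_rot: [0.001, 1.0, 0.007, 0.012]
wrist_force: [0.2, 0.6, 0.3]
grip_width: 59.7
```

```bash
python3 -c "
from h import *
tr()
cam('wrist','w9.png')"
```

```text
t 8.57 p [554.2 -98.4  62.7] xang 0.8 tilt [ 0.025 -0.002] F [0.2 0.6 0.3] M [ 0.02 -0.01  0.04] w 59.7 j [-0.44  0.61  0.73  1.97 -0.59  0.76  0.65]
holder x,y [54.7  0.2] holderF [ 0.4 -0.5]
```

View pics/w9.png

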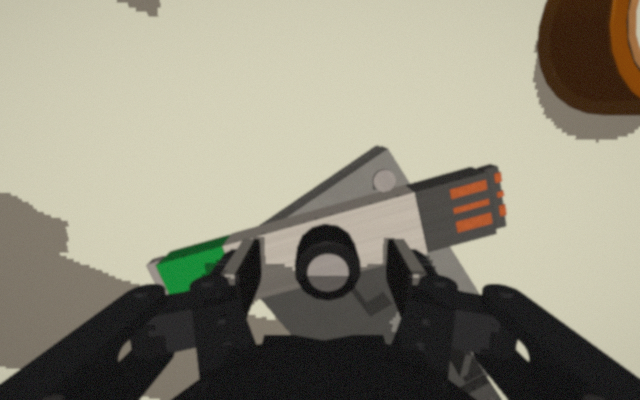

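Call:
carry_out(increments=[{"hand": 0.6, "linear": [0, -0.001, 0.002], "yaw": 0}, {"hand": 1, "linear": [0, 0, 0], "yaw": 0}, {"hand": 1, "linear": [0, 0, 0], "yaw": 0}, {"hand": 1, "linear": [0, 0, 0], "yaw": 0}], squeeze=70)

```text
t: 9.12
tool_pos: [555.1, -97.2, 60.8]
ee_rot: [0.001, 1.0, 0.003, 0.013]
wrist_force: [-0.6, 0.7, 2.0]
grip_width: 27.6
```

```bash
python3 -c "
from h import *
tr()"
```

```text
t 9.12 p [555.1 -97.2  60.8] xang 0.3 tilt [ 0.026 -0.003] F [-0.6  0.7  2. ] M [-0.02  0.1   0.11] w 27.6 j [-0.44  0.62  0.73  1.97 -0.6   0.75  0.64]
holder x,y [55.2 -1.1] holderF [0.9 0.1]
```

Call:
carry_out(increments=[{"hand": 1, "linear": [-0.0003, 0, 0], "yaw": 10}, {"hand": 1, "linear": [-0.0003, 0, 0], "yaw": 10}, {"hand": 1, "linear": [-0.0003, 0, 0], "yaw": 10}, {"hand": 1, "linear": [-0.0003, 0, 0], "yaw": 10}, {"hand": 1, "linear": [-0.0003, 0, 0], "yaw": 10}, {"hand": 1, "linear": [-0.0003, 0, 0], "yaw": 10}, {"hand": 1, "linear": [0, 0, 0], "yaw": 0}])

```text
t: 10.0
tool_pos: [556.5, -98.0, 61.1]
ee_rot: [-0.005, 0.859, -0.512, 0.016]
wrist_force: [0.2, 1.1, 2.9]
grip_width: 27.3
```

```bash
python3 -c "
from h import *
tr()
cam('wrist','w10.png')"
```

```text
t 10.0 p [556.5 -98.   61.1] xang -61.6 tilt [ 0.032 -0.008] F [0.2 1.1 2.9] M [ 0.38  0.18 -0.05] w 27.3 j [-0.61  0.74  1.    1.98 -0.84  0.87 -0.22]
holder x,y [53.7 -1.8] holderF [ 0.8 -0.8]
```

View pics/w10.png

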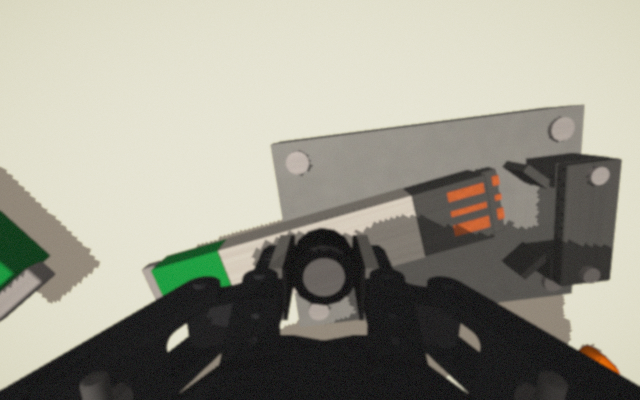

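```bash
cat >> h.py <<'E'
def ang(c,p,q,z):
    d=(ray(c,*q,z)-ray(c,*p,z))[:2]; return np.degrees(np.arctan2(d[1],d[0]))
E
python3 -c "
from h import *
c=cam('wrist')
print(ang(c,(146,265),(490,169),48),ang(c,(220,243),(410,189),48),ang(c,(298,163),(562,129),31),ang(c,(273,145),(583,105),30))"
```

```text
-45.68050897960213 -45.41232486091643 -54.35331280054768 -54.37006485618606
```

Call:
carry_out(increments=[{"hand": 1, "linear": [0, 0, 0], "yaw": 6}, {"hand": 1, "linear": [0, 0, 0], "yaw": 3}, {"hand": 1, "linear": [0, 0, 0], "yaw": 0}])

```text
t: 10.48
tool_pos: [556.4, -98.8, 61.3]
ee_rot: [-0.006, 0.818, -0.575, 0.016]
wrist_force: [0.7, 1.0, 1.5]
grip_width: 27.5
```

```bash
python3 -c "
from h import *
tr()
cam('wrist','w11.png')"
```

```text
t 10.47 p [556.4 -98.8  61.3] xang -70.2 tilt [ 0.033 -0.008] F [0.7 1.  1.5] M [ 0.12 -0.04 -0.08] w 27.5 j [-0.62  0.76  1.03  1.98 -0.87  0.89 -0.34]
holder x,y [53.2 -1.3] holderF [ 0.4 -1.2]
```

View pics/w11.png

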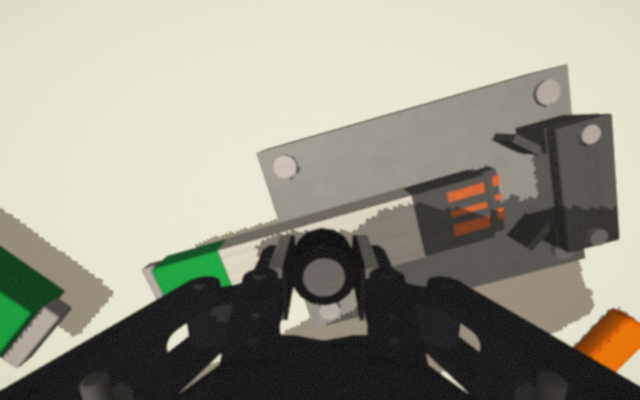

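Call:
carry_out(increments=[{"hand": 1, "linear": [0.0077, -0.0022, 0], "yaw": 0.4}, {"hand": 1, "linear": [0.0077, -0.0022, 0], "yaw": 0}, {"hand": 1, "linear": [0.0077, -0.0022, 0], "yaw": 0}, {"hand": 1, "linear": [0, 0, 0], "yaw": 0}])

```text
t: 11.02
tool_pos: [569.9, -117.3, 61.4]
ee_rot: [-0.007, 0.818, -0.575, 0.013]
wrist_force: [1.3, -1.1, -0.5]
grip_width: 27.2
```

```bash
python3 -c "
from h import *
tr()
cam('wrist','w12.png')"
```

```text
t 11.03 p [ 569.9 -117.3   61.4] xang -70.2 tilt [ 0.03  -0.003] F [ 1.3 -1.1 -0.5] M [-0.37 -0.22  0.05] w 27.2 j [-0.57  0.78  1.02  1.93 -0.87  0.91 -0.33]
holder x,y [30.2 -1.5] holderF [-1.7 -0.4]
```

View pics/w12.png

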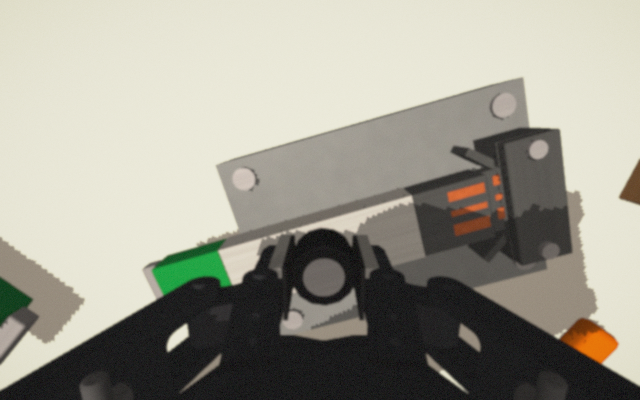

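Call:
carry_out(increments=[{"hand": 1, "linear": [0.0077, -0.0022, 0], "yaw": 0}, {"hand": 1, "linear": [0.0077, -0.0022, 0], "yaw": 0}, {"hand": 1, "linear": [0.0067, -0.0019, 0], "yaw": 0}, {"hand": 1, "linear": [0, 0, 0], "yaw": 0}])

```text
t: 11.58
tool_pos: [583.5, -136.0, 61.5]
ee_rot: [-0.007, 0.818, -0.574, 0.012]
wrist_force: [-0.4, -0.7, -0.4]
grip_width: 27.5
```

```bash
python3 -c "
from h import *
tr()
cam('wrist','w13.png')"
```

```text
t 11.57 p [ 583.5 -136.    61.5] xang -70.1 tilt [ 0.029 -0.002] F [-0.4 -0.7 -0.4] M [-0.25 -0.25  0.01] w 27.5 j [-0.52  0.8   1.01  1.89 -0.87  0.93 -0.32]
holder x,y [ 7.1 -1.7] holderF [-0.4  0.7]
```

View pics/w13.png

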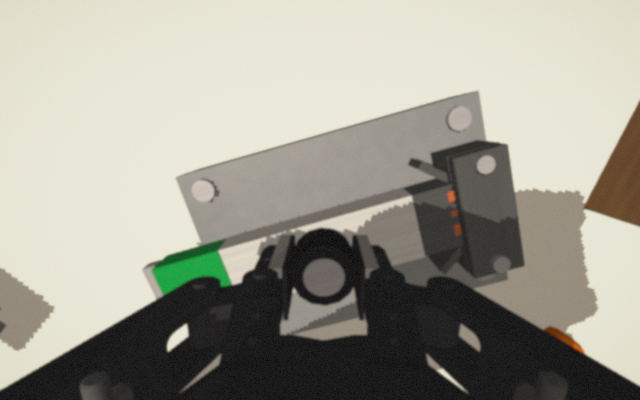

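Call:
carry_out(increments=[{"hand": 1, "linear": [0.0045, -0.0013, 0], "yaw": 0}, {"hand": 1, "linear": [0.0045, -0.0013, 0], "yaw": 0}, {"hand": 1, "linear": [0.0045, -0.0013, 0], "yaw": 0}])

```text
t: 12.0
tool_pos: [589.6, -143.0, 61.4]
ee_rot: [-0.009, 0.819, -0.574, 0.007]
wrist_force: [-16.1, 20.8, 22.7]
grip_width: 27.3
```

```bash
python3 -c "
from h import *
tr()"
```

```text
t 12.0 p [ 589.6 -143.    61.4] xang -70.0 tilt [0.022 0.007] F [-16.1  20.8  22.7] M [ 3.65  3.45 -0.08] w 27.3 j [-0.5   0.81  1.    1.86 -0.87  0.95 -0.31]
holder x,y [-2.1 -2.6] holderF [26.2  1. ]
```

Call:
carry_out(increments=[{"hand": 1, "linear": [0.006, -0.0017, 0], "yaw": 0}, {"hand": 1, "linear": [0.006, -0.0017, 0], "yaw": 0}])

```text
t: 12.25
tool_pos: [590.5, -142.6, 61.0]
ee_rot: [-0.014, 0.821, -0.571, -0.006]
wrist_force: [-19.9, 19.3, 25.6]
grip_width: 27.7
```

```bash
python3 -c "
from h import *
tr()"
```

```text
t 12.25 p [ 590.5 -142.6   61. ] xang -69.7 tilt [0.007 0.029] F [-19.9  19.3  25.6] M [3.29 3.98 0.34] w 27.7 j [-0.48  0.82  0.99  1.84 -0.87  0.99 -0.31]
holder x,y [-2.4 -3.7] holderF [27.2  5. ]
```

Call:
carry_out(increments=[{"hand": 1, "linear": [0, 0, 0], "yaw": 0}, {"hand": 0.3, "linear": [0, 0, 0], "yaw": 0}, {"hand": 0.3, "linear": [0, 0, 0], "yaw": 0}, {"hand": 0.3, "linear": [0, 0, 0], "yaw": 0}, {"hand": 0.3, "linear": [0, 0, -0.04], "yaw": 0}, {"hand": 0.3, "linear": [0, 0, -0.05], "yaw": 0}, {"hand": 0.3, "linear": [0, 0, -0.05], "yaw": 0}, {"hand": 0.3, "linear": [0, 0, 0], "yaw": 0}])

```text
t: 13.25
tool_pos: [589.5, -148.8, 204.6]
ee_rot: [-0.012, 0.82, -0.572, -0.005]
wrist_force: [-0.6, -0.8, -1.1]
grip_width: 59.8
```

```bash
python3 -c "
from h import *
tr()
cam('wrist','w14.png');cam('scene','s14.png')"
```

```text
t 13.25 p [ 589.5 -148.8  204.6] xang -69.7 tilt [0.005 0.026] F [-0.6 -0.8 -1.1] M [-0.01 -0.04 -0.02] w 59.8 j [-0.56  0.67  1.16  1.73 -0.68  1.21 -0.43]
holder x,y [-6.8  0.7] holderF [-0.4  0.9]
```

View pics/w14.png

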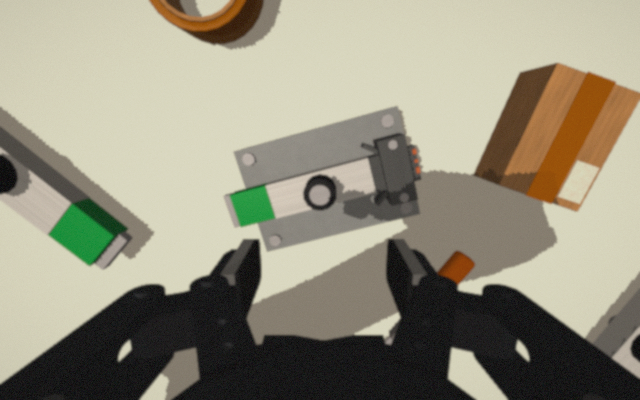

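```bash
python3 -c "
from h import *
c=cam('wrist')
g=ray(c,319.5,193.5,72)[:2]; B=[ray(c,249,159.5,31)[:2],ray(c,274.5,240.5,31)[:2]]; r=ray(c,387.5,121,31)[:2]
a=np.radians(125.5);h=np.array([np.cos(a),np.sin(a)]);m=(B[0]+B[1])/2
print('knob x',(g-m)@h+62.4,'len',(B[0]-r)@h)
print('bar ang',ang(c,(234,226),(375,188),48),ang(c,(226,195),(370,156),48),'holder',ang(c,(249,159.5),(387.5,121),31))
e=ray(c,230,211,39)[:2]; print('green end x',(e-m)@h+62.4)
im=cv2.imread('pics/w14.png'); cv2.imwrite('pics/w14c.png',cv2.resize(im[90:260,215:435],None,fx=3.5,fy=3.5,interpolation=cv2.INTER_CUBIC))
"
```

```text
knob x 0.13677489779067287 len 137.91974407786552
bar ang -53.79414754146382 -54.267481345237655 holder -54.35980531498616
green end x 94.27154693585003
```

View pics/w14c.png

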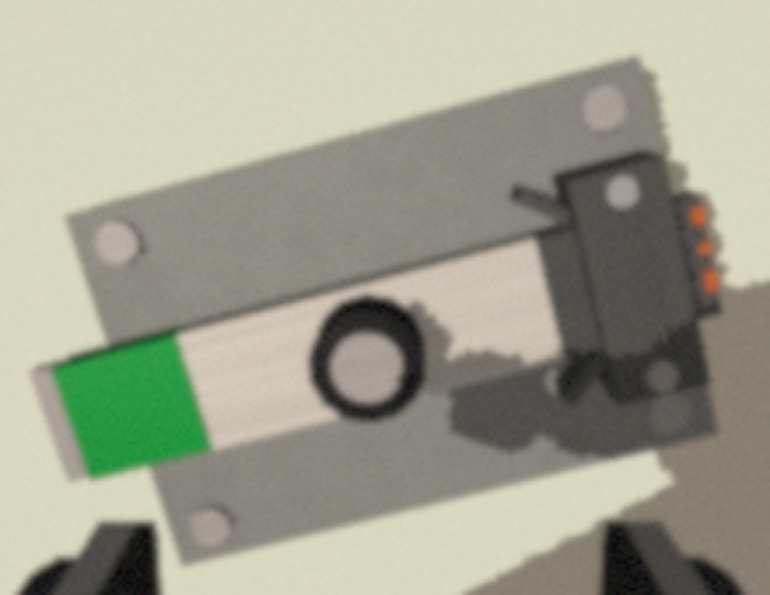

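```bash
python3 -c "
from h import *
a=cv2.imread('pics/scene0.png').astype(int); b=cam('scene','s15.png')['color'].astype(int); 
for n,(u,v) in dict(tape=(399,221),carton=(273,246),knife=(263,195),loose1=(408,155),loose2=(184,222)).items():
  d=abs(a-b)[v-18:v+18,u-18:u+18].max(2); print(n,d.mean().round(1),(d>40).sum())
"
```

```text
tape 4.4 0
carton 4.8 17
knife 26.2 542
loose1 4.8 0
loose2 4.6 0
```

View pics/s15.png

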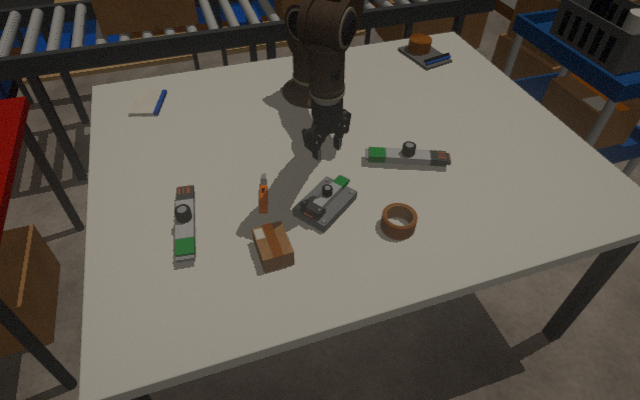

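Scene view: the green end sticks out at (342,181) and the keeper covers the worn end at (313,208). The knife is at the same pixels (263,195); only the arm's shadow falls across it. The gripper is clear of everything.

```bash
python3 -c "
from h import *
print(manip.job_done())"
```

```text
the job is handed in; nothing more can be done
None
```

The scraper bar is turned end for end: the green end sticks out and the worn end is back under the keeper bridge, pushed fully home. I handed the job in at about 13 s.

**What I did:** I gripped the round grip, pulled the bar about 54 mm forward and turned it 180°. About 108° into the turn I let go and regripped so that joint 5 stayed inside its range. I then slid the bar under the bridge until it stopped, with about 27 N along the groove, let go and raised the gripper clear.

**Last checks:**
- **Home position:** the wrist camera put the grip 0.1 mm from home. The green tip was about 94 mm out; 95 mm is expected.
- **Alignment and lying flat:** the bar lined up with the holder to within about 0.6°. I judged that it lies flat by eye only.
- **Bystanders:** the tape roll and carton were unchanged between the first and last scene pictures. The picture comparison did flag the knife, but it is at the same pixels with the arm's shadow over it, so I take it as not moved.

**Disagreements:**
- **Gripper opening:** it read about 27.5 mm on the 30 mm grip throughout. The hold did not slip noticeably.
- **Upward force:** the wrist showed about 25 N upward during the final push. It was gone after I let go.

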